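# Clamp the turned spool: wing nut by hand, then with the wrench

## Task

Tighten the loose brass wing nut that clamps its spool: turn it clockwise with the fingers until its wings point at the green marks, and let go. Then fetch the blue-handled slotted wrench, set it down over the wings and tighten the nut clockwise onto its stop at the red marks, using the wrench alone for this last part. Leave the wrench standing upright and fully down on the nut, and do not disturb the red-handled wrench.

Things in the scene. Friction and masses are not known exactly. Their poses are not given: they have to be found in the camera images.
- wingnut (a joint): Angle (rad) of the brass wing nut, growing as it turns clockwise seen from above (tightening). Starts at 0 to 0.3; wings point at the green marks at 1.2, at the red marks at 1.9, where a hard stop ends the travel. Captive: it turns on the spot without rising or sinking and stays where left. Drag about 0.12 N m.
- wingnut_wings (a point): Middle of the brass wings, on the turning axis, 98 mm above the table; x along the wings, z up. Wings: one flat bar 58 long, 14 thick (y), 84 to 112 mm above the table. Below: the nut's round foot, 48 across, 76 to 84; a fixed black plate, 92 across, top at 76, with a pair each of green and red marks; a spool; a base 100 x 100. Two more such fixtures have grey, already tight nuts.
- slot_wrench: Blue T-handled steel wrench, 114 mm tall, 0.45 kg, standing on its mouth. Origin: centre of underside, z up. Handle bar 110 (x) x 16 (y), 98 to 114 up, on a 14 thick stem. Mouth: slot along x, 28 wide, 38 deep, open at both ends, between cheeks 56 long, 56 over both; disc 68 across above. Fully down, the cheeks stand on the nut's foot, origin 84 above the table; 0.3 rad play on the wings.
- socket_wrench: The wrong wrench, to be left alone: red T-handle of the same size and height, with a round dark socket 52 mm across at its foot. Stands loose on the table. Origin: centre of its underside, z up.
Things that resemble listed ones, but are neither listed nor needed, are in the scene too. Leave any orange, purple or turquoise look-alike of the slot_wrench alone.

How it is judged:
By the outcome, as a careful person would: the job done as asked, in the order asked, and still so for the second after the job is handed in, with the robot touching nothing.
It also fails if it takes over 54 s, if anything falls off the work surface, if the arm or the gripper's body presses on something with over 40 N, if the wrist force passes 120 N, or if a joint passes its speed limit or range.

## Robot

A 6-joint arm with a two-finger parallel gripper is mounted at the origin on the work surface. World frame = base frame: x ahead of the robot, y to its left, z up, the work surface at z = 0. Lengths are in m, angles in rad, forces in N, time in s.
With the tool pointing down it reaches from about 0.35 to 0.775 m from the base axis. Payload 7.3 kg.
Tool frame: the origin (TCP) lies at the very end of the fingers, on their centre line; the grasp point (between the pads) lies 19 mm behind it (robot.tcp_to_grasp is the distance from the TCP to the grasp point, in m); x points along the fingers, y is the direction in which the jaws open and shut, and the axes are right-handed (so a half turn about x gives the same grasp; the last joint's range is limited). The gripper opens to 92 mm and grips with 3 to 60 N. Pads are 19 mm wide; open, the fingers measure 130 mm over their backs; the gripper's body (75 mm by 190 mm) begins 47 mm behind the grasp point.
Start: joints at [-1.42, 0.342, 1.524, -0, 1.275, -0.146], TCP at [0.154, -0.502, 0.227] pointing down, gripper open.
Joint ranges: [-2.53, 2.53], [-0.77, 2.02], [0.04, 2.7], [-1, 4.14], [0.28, 2.66], [-3.11, 3.11]. Speed limits (rad/s): [2.57, 2.57, 3.14, 3.14, 3.14, 3.14].

## Interface

Orientations are given as [roll, pitch, yaw] about the fixed x, y, z axes, in that order (R = Rz(yaw) Ry(pitch) Rx(roll)).
In Python, from cell import robot gives the robot as it stands.
- The arm moves only by the tool move_arm, never from a script. Its argument "increments" is a list of rows, each a list of 4 numbers: the shift along the tool's x, y, z normalised to -1 to 1, where 1 is 40 cm, then the turn about the tool's x normalised to -1 to 1, where 1 is 60 degrees. In form: [[dx, dy, dz, twist], ...]. A call has 1 to 5 rows; each row is the pose to reach, as a shift and turn from the pose commanded when the call began, along the tool's axes at that moment; what a row does not reach only later rows make up. A row lasts 1/8 s, in which the tool goes at most 62.5 mm and 10.7 degrees, less where a joint would pass 70% of its speed; a pose out of reach is approached as far as the arm can. A call with a number of a shift or a turn outside -1 to 1 is refused whole. A call with a gripper value outside its range is refused whole. "gripper" is the closure, from 0 (fully open) to 1 (shut), set as the call begins (left out, the last holds). The fingers move at their own pace and stop on an object; "squeeze" is the grip in N (left out, the last holds). Time passes only in rows, so rows that repeat a pose let the fingers close. It gives the time, the measured TCP pose, the force and the opening at its end, in the units of the state.
- robot.observe(): the state, without advancing time (a new reading comes with each control period).
- robot.read_camera(name): name is "scene" or "top" or "wrist"; returns the picture (400x640x3 uint8, red, green, blue); there is no depth.
- robot.camera_params(name): a dict with "fx", "fy", "cx", "cy" (pixels), "R" (3x3) and "t" (3): a world point X has camera coordinates R X + t; the wrist camera has in their place "tool_from_camera" (4x4, takes a point from camera to tool coordinates, whose origin is the TCP and whose axes are the tool frame's). Camera axes: x right, y down, z forward; pixel columns grow to the right and rows downward; lengths in m; the calibration is good to about 2 mm. A picture is of the moment at which its call begins: read the wrist's pose just before it. camera_params takes no time and is no camera call.
- robot.hand_in(): hands the job in, once; it reports no verdict.
The state is a dict: "time": time; "qpos": joint angles; "qvel": joint speeds; "joint_efforts": joint torques, N m; "tool_pos": TCP position; "tool_rot": TCP orientation; "contact_force": force on the tool from outside, world axes, zero at the start; "torque": the same for the moment, N m; "opening": finger opening in m.
Only numpy, scipy, OpenCV 4.12 (cv2) and the standard library are available. Lean on these libraries where they do the work, as an engineer would, in place of code of your own. Each camera call takes 0.05 s, during which the arm holds its last target.

## Working session

There is one attempt and no reset: what is moved stays moved. The work goes in short steps, Python scripts to look and compute and a tool call to move; the robot and the scene stay as the last step left them, time stands still between calls to the robot, and variables do not carry over. Pictures are saved under pics/ and viewed, and the job is handed in when it is done.

Besides the shell and the picture viewer there is one more tool, called by a JSON object that holds its "name" and its "arguments". move_arm: Moves the arm, as the interface text tells. Its arguments: {"type":"object","properties":{"increments":{"type":"array","items":{"type":"array","items":{"type":"number"}}},"gripper":{"type":"number"},"squeeze":{"type":"number"}},"required":["increments"]}

```bash
ls; mkdir -p pics; python3 - <<'E'
from cell import robot
import cv2
print(robot.observe())
for n in ["scene","top","wrist"]:
    im=robot.read_camera(n); cv2.imwrite(f"pics/{n}0.png",im[:,:,::-1])
    print(n,robot.camera_params(n))
E
```

```text
pics
{'time': 0.0, 'qpos': array([-1.41999596e+00,  3.42740597e-01,  1.52502486e+00, -2.69421964e-05,
        1.27539900e+00, -1.45969777e-01]), 'qvel': array([-0.00148115,  0.00064236,  0.00131621, -0.00059517,  0.00133426,
        0.00061521]), 'joint_efforts': array([ 4.13088837e-04, -4.31246674e+01, -2.44222641e+01,  7.17507885e-02,
        5.59083035e-02, -1.30196536e-04]), 'tool_pos': array([ 0.15349326, -0.50162922,  0.22603295]), 'tool_rot': array([-1.70037696,  1.56922431,  1.7379937 ]), 'contact_force': array([ 0.84196131,  0.15044881, -0.6437256 ]), 'torque': array([-0.00770898, -0.0365673 ,  0.00494522]), 'opening': 0.09164954523838612}
scene {'fx': 461.3994804441099, 'fy': 461.3994804441099, 'cx': 319.99248371167084, 'cy': 201.7102347660704, 'R': array([[ 0.62023931,  0.78427897,  0.01448087],
       [ 0.60077128, -0.46308231, -0.65163536],
       [-0.50435808,  0.41286955, -0.75839413]]), 't': array([-0.27835235, -0.23126269,  1.45755623])}
top {'fx': 444.3234201235118, 'fy': 444.3234201235118, 'cx': 322.7664025059468, 'cy': 197.55611637723428, 'R': array([[-0.00293283, -0.9992718 , -0.03804305],
       [-0.99793208,  0.00536744, -0.06405272],
       [ 0.06421027,  0.03777652, -0.99722113]]), 't': array([-0.00790743,  0.49887872,  0.97685957])}
wrist {'fx': 314.79131576053885, 'fy': 314.79131576053885, 'cx': 315.83596515819977, 'cy': 195.80415294481378, 'tool_from_camera': array([[ 3.14653021e-04, -2.70498654e-01,  9.62720302e-01,
        -1.58017452e-01],
       [ 9.99999909e-01, -1.92325248e-04, -3.80875642e-04,
        -3.71483553e-04],
       [ 2.88181769e-04,  9.62720334e-01,  2.70498568e-01,
        -7.28725135e-02],
       [ 0.00000000e+00,  0.00000000e+00,  0.00000000e+00,
         1.00000000e+00]])}
```

View pics/scene0.png

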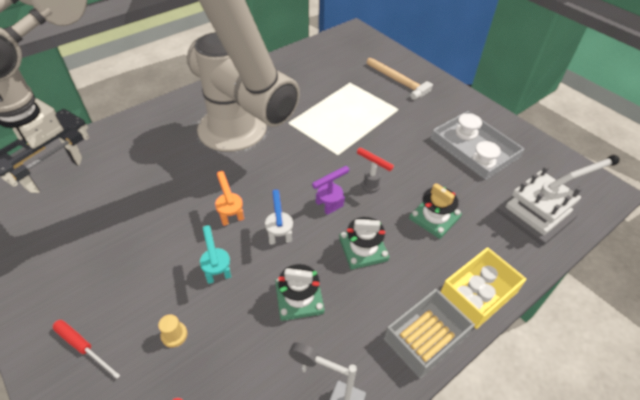

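View pics/top0.png

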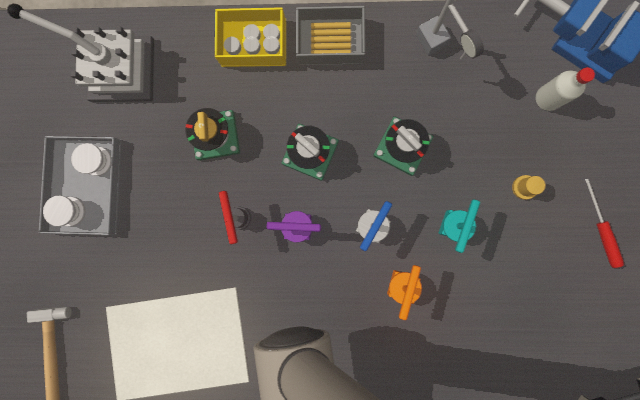

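View pics/wrist0.png

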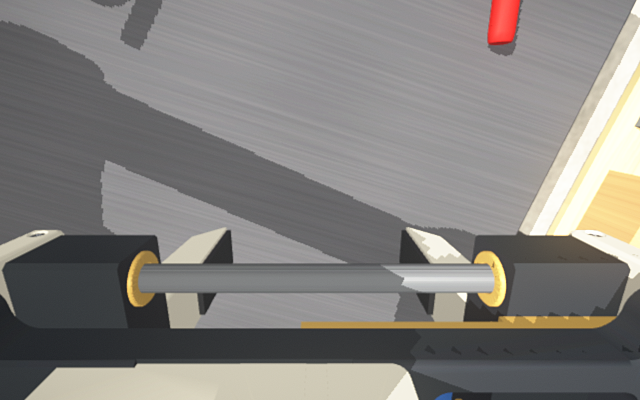

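The top view shows the brass nut at about (205,127), with the blue wrench at (375,225). The red wrench is at (230,217), and the purple look-alike at (295,227) is between them.

```bash
cat > h.py <<'E'
from cell import robot
import numpy as np, cv2
from scipy.spatial.transform import Rotation as Ro
def cam(n, st=None):
    p=robot.camera_params(n); K=np.array([[p['fx'],0,p['cx']],[0,p['fy'],p['cy']],[0,0,1]])
    if n=='wrist':
        T=np.eye(4);T[:3,:3]=Ro.from_euler('xyz',st['tool_rot']).as_matrix();T[:3,3]=st['tool_pos']
        M=T@p['tool_from_camera']; M=np.linalg.inv(M); return K,M[:3,:3],M[:3,3]
    return K,np.array(p['R']),np.array(p['t'])
def onplane(c,uv,z):
    K,R,t=c; C=-R.T@t; d=R.T@np.linalg.inv(K)@np.array([uv[0],uv[1],1.]); return C+d*(z-C[2])/d[2]
def proj(c,X):
    K,R,t=c; q=K@(R@np.asarray(X,float)+t); return q[:2]/q[2]
def tri(cs,uvs):
    A=[];b=[]
    for c,uv in zip(cs,uvs):
        K,R,t=c; C=-R.T@t; d=R.T@np.linalg.inv(K)@np.array([uv[0],uv[1],1.]); d/=np.linalg.norm(d)
        P=np.eye(3)-np.outer(d,d); A.append(P); b.append(P@C)
    return np.linalg.lstsq(np.vstack(A),np.hstack(b),rcond=None)[0]
def blob(m):
    n,l,s,c=cv2.connectedComponentsWithStats(m.astype(np.uint8)); 
    return [(s[i][:5].tolist(),c[i].round(1).tolist(),(l==i)) for i in np.argsort(-s[1:,4])+1]
def rect(m):
    cs,_=cv2.findContours(m.astype(np.uint8),cv2.RETR_EXTERNAL,cv2.CHAIN_APPROX_NONE); return cv2.minAreaRect(max(cs,key=cv2.contourArea))
E
python3 - <<'E'
from h import *
im=cv2.imread('pics/top0.png'); c=cam('top')
cv2.imwrite('pics/top0z.png',cv2.resize(im[80:260,160:420],None,fx=3,fy=3,interpolation=cv2.INTER_CUBIC))
hsv=cv2.cvtColor(im,cv2.COLOR_BGR2HSV)
def do(name,lo,hi,box,z):
    m=cv2.inRange(hsv,lo,hi)>0; k=np.zeros_like(m); x0,y0,x1,y1=box;k[y0:y1,x0:x1]=1; m&=k
    b=blob(m)[0]; r=rect(b[2]); pts=cv2.boxPoints(r)
    P=np.array([onplane(c,p,z) for p in pts]); C=onplane(c,r[0],z)
    e=[P[1]-P[0],P[2]-P[1]]; L=[np.linalg.norm(v) for v in e]; v=e[int(np.argmax(L))]
    print(name,b[0],r,C.round(4),'len',np.round(L,4),'ang deg',np.degrees(np.arctan2(v[1],v[0])))
do('brass',(15,120,80),(30,255,255),(180,100,235,155),0.112)
do('blue',(105,130,50),(125,255,255),(340,180,410,260),0.114)
do('red',(0,150,60),(6,255,255),(205,180,245,250),0.114)
do('purple',(130,80,50),(155,255,255),(250,200,330,250),0.114)
E
```

```text
brass [194, 112, 23, 29, 462] ((205.0, 126.0), (28.0, 22.0), 90.0) [0.6416 0.2286 0.112 ] len [0.0459 0.0583] ang deg -179.27696639428152
blue [360, 201, 32, 50, 397] ((375.5474853515625, 225.52670288085938), (7.680759429931641, 54.20110321044922), 29.357751846313477) [ 0.436  -0.1189  0.114 ] len [0.1083 0.0153] ang deg -29.79367367930895
red [219, 191, 18, 53, 430] ((227.58045959472656, 216.8756103515625), (53.360076904296875, 8.311320304870605), 77.90524291992188) [0.4544 0.1792 0.114 ] len [0.017  0.1083] ang deg -167.24417705143412
purple [266, 211, 55, 31, 993] ((293.0, 226.0), (30.0, 54.0), 90.0) [0.4356 0.0463 0.114 ] len [0.1091 0.06  ] ang deg -90.24207112603476
```

```bash
python3 - <<'E'
from h import *
s=robot.observe(); print(Ro.from_euler('xyz',s['tool_rot']).as_matrix().round(3))
E
```

```text
[[-0.     0.292 -0.956]
 [ 0.001 -0.956 -0.292]
 [-1.    -0.001 -0.   ]]
```

View pics/top0z.png

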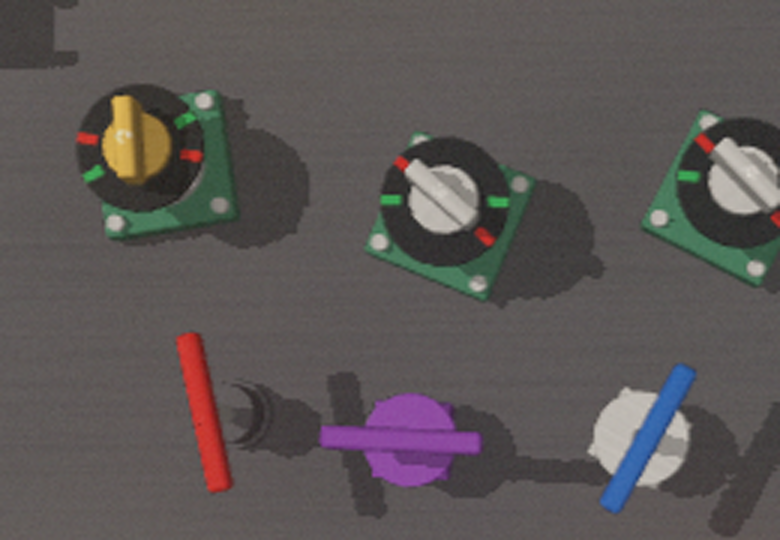

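```bash
cat >> h.py <<'E'
def plan(x,y,z,yawdeg,nrows=None):
    s=robot.observe(); R=Ro.from_euler('xyz',s['tool_rot']).as_matrix(); d=R.T@(np.array([x,y,z])-s['tool_pos'])
    yaw=np.degrees(np.arctan2(R[1,1],R[0,1])); tw=(yaw-yawdeg+180)%360-180
    f=max(np.linalg.norm(d)/.06,abs(tw)/10.5)
    print('t',round(s['time'],2),'pos',s['tool_pos'].round(4),'yaw',yaw.round(2),'F',s['contact_force'].round(1),'T',s['torque'].round(2),'open',round(s['opening'],4),'q',s['qpos'].round(2))
    print('units',(d/.4).round(4),'twist',round(tw/60,4),'rows',round(f,2))
    k=int(np.ceil(f)); 
    if k>5: print('per row', (d/.4/k).round(4), round(tw/60/k,4),'k',k)
E
python3 - <<'E'
from h import *
im=cv2.imread('pics/top0.png'); c=cam('top'); im2=cv2.imread('pics/scene0.png'); c2=cam('scene')
hsv=cv2.cvtColor(im,cv2.COLOR_BGR2HSV)
o=(160,80)
f=lambda u,v:(u/3+160-1/3,v/3+80-1/3)
for nm,a,b,z in [('wing',(121,98),(131,182),.112),('green',(184,119),(93,174),.076),('red',(191,156),(87,138),.076)]:
    A=onplane(c,f(*a),z);B=onplane(c,f(*b),z); d=A-B; print(nm,((A+B)/2).round(4),np.degrees(np.arctan2(d[1],d[0])),np.linalg.norm(d))
plan(.642,.228,.24,97)
E
```

```text
wing [0.6411 0.2356 0.112 ] 7.600268348178188 0.05900583937837399
green [0.6445 0.2379 0.076 ] -59.07923085179411 0.07588894886444315
red [0.6441 0.2376 0.076 ] -100.43842154936343 0.0764905828790571
t 0.15 pos [ 0.1535 -0.5018  0.2262] yaw -73.0 F [ 0.  -0.4 -1.2] T [-0.03  0.02  0.01] open 0.092 q [-1.42  0.34  1.52  0.    1.28 -0.15]
units [-0.0326 -1.3875 -1.7014] twist -2.8333 rows 16.19
per row [-0.0019 -0.0816 -0.1001] -0.1667 k 17
```

{"name": "move_arm", "arguments": {"increments": [[-0.005,-0.08,-0.1,-0.16],[-0.01,-0.16,-0.2,-0.32],[-0.015,-0.24,-0.3,-0.48],[-0.02,-0.32,-0.4,-0.64],[-0.03,-0.4,-0.5,-0.8]]}}

```text
time: 0.78
tool_pos: [0.2986, -0.289, 0.2386]
tool_rot: [-2.241, 1.57, 2.04]
contact_force: [-0.3, -0.9, -0.0]
opening: 0.0919
```

```bash
python3 -c "
from h import *
plan(.643,.237,.24,97)"
```

```text
t 0.78 pos [ 0.2986 -0.289   0.2386] yaw -24.7 F [-0.3 -0.9 -0. ] T [-0.04 -0.09  0.03] open 0.0919 q [-0.95  0.13  1.78  0.    1.24 -0.52]
units [-0.0032  0.2328 -1.5544] twist -2.0283 rows 11.59
per row [-0.0003  0.0194 -0.1295] -0.169 k 12
```

{"name": "move_arm", "arguments": {"increments": [[0,0.02,-0.13,-0.17],[0,0.04,-0.26,-0.34],[0,0.06,-0.39,-0.51],[0,0.08,-0.52,-0.68],[0,0.1,-0.65,-0.85]]}}

```text
time: 1.4
tool_pos: [0.4448, -0.0702, 0.2387]
tool_rot: [-0.152, 1.571, -1.263]
contact_force: [1.0, -1.1, -0.4]
opening: 0.0916
```

```bash
python3 -c "
from h import *
plan(.643,.237,.24,97)"
```

```text
t 1.4 pos [ 0.4448 -0.0702  0.2387] yaw 26.35 F [ 1.  -1.1 -0.4] T [-0.05 -0.08  0.03] open 0.0916 q [-0.33  0.19  1.69 -0.    1.25 -0.79]
units [-0.0034  0.7848 -0.4683] twist -1.1776 rows 6.73
per row [-0.0005  0.1121 -0.0669] -0.1682 k 7
```

{"name": "move_arm", "arguments": {"increments": [[0,0.11,-0.065,-0.165],[0,0.22,-0.13,-0.33],[0,0.33,-0.195,-0.5],[0,0.44,-0.26,-0.66],[0,0.55,-0.33,-0.83]]}}

```text
time: 2.02
tool_pos: [0.5846, 0.1447, 0.2384]
tool_rot: [-2.182, 1.57, -2.424]
contact_force: [0.8, -0.2, 0.9]
opening: 0.0916
```

```bash
python3 -c "
from h import *
plan(.643,.237,.24,97)"
```

```text
t 2.02 pos [0.5846 0.1447 0.2384] yaw 76.13 F [ 0.8 -0.2  0.9] T [ 0.07 -0.17 -0.02] open 0.0916 q [ 0.12  0.48  1.28 -0.    1.39 -1.21]
units [-0.0042  0.2589  0.0863] twist -0.3478 rows 1.99
```

{"name": "move_arm", "arguments": {"increments": [[0,0.13,0.043,-0.17],[-0.005,0.26,0.086,-0.35],[-0.005,0.26,0.086,-0.35],[-0.005,0.26,0.086,-0.35]]}}

```text
time: 2.52
tool_pos: [0.6424, 0.2354, 0.2398]
tool_rot: [-2.751, 1.569, -2.633]
contact_force: [0.2, -0.7, -0.2]
opening: 0.0918
```

```bash
python3 -c "
from h import *
plan(.643,.237,.24,97)
s=robot.observe(); im=robot.read_camera('wrist'); cv2.imwrite('pics/w1.png',im[:,:,::-1]); np.save('w1.npy',np.r_[s['tool_pos'],s['tool_rot']])"
```

```text
t 2.52 pos [0.6424 0.2354 0.2398] yaw 96.76 F [ 0.2 -0.7 -0.2] T [ 0.11 -0.11 -0.03] open 0.0918 q [ 0.24  0.65  0.99 -0.    1.51 -1.45]
units [-0.0005  0.0038  0.0019] twist -0.004 rows 0.03
```

View pics/w1.png

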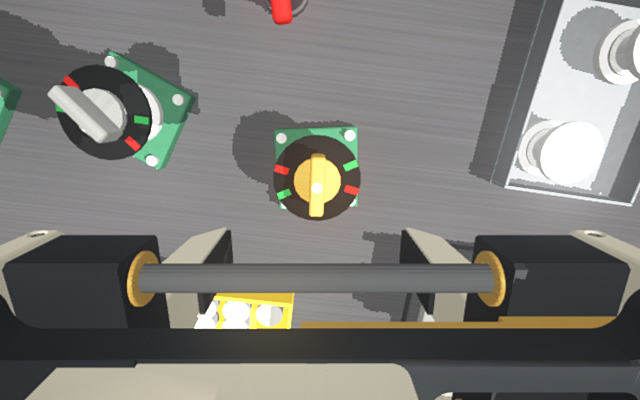

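The wrist view shows the brass wing at about (317,155)–(316,216). The green marks are at (350,165) and (283,195), and the red marks at (351,190) and (281,170).

```bash
cat > nut.py <<'E'
from h import *
def measure(f,st,box):
    im=cv2.imread(f); hsv=cv2.cvtColor(im,cv2.COLOR_BGR2HSV); c=cam('wrist',st)
    k=np.zeros(im.shape[:2],bool); x0,y0,x1,y1=box;k[y0:y1,x0:x1]=1
    out={}
    for nm,rs in [('green',[((45,150,100),(75,255,255))]),('red',[((0,150,100),(6,255,255)),((174,150,100),(180,255,255))])]:
        m=np.zeros_like(k)
        for lo,hi in rs: m|=cv2.inRange(hsv,lo,hi)>0
        b=blob(m&k)[:2]; print(nm,[(x[0][4],x[1]) for x in b])
        A,B=[onplane(c,x[1],.076) for x in b]; d=A-B; print('  centre',((A+B)/2).round(4),'yaw',np.degrees(np.arctan2(d[1],d[0])).round(2)%180,'len',np.linalg.norm(d).round(4))
E
python3 - <<'E'
from nut import *
p=np.load('w1.npy'); st={'tool_pos':p[:3],'tool_rot':p[3:]}
measure('pics/w1.png',st,(260,130,375,220))
im=cv2.imread('pics/w1.png'); cv2.imwrite('pics/w1z.png',cv2.resize(im[115:235,250:390],None,fx=5,fy=5,interpolation=cv2.INTER_CUBIC))
E
```

```text
green [(3, [282.7, 192.0]), (2, [277.5, 193.0])]
  centre [0.6604 0.1998 0.076 ] yaw 107.94 len 0.0056
red [(117, [281.2, 169.3]), (109, [350.9, 189.6])]
  centre [0.6419 0.2362 0.076 ] yaw 80.15 len 0.0761
```

View pics/w1z.png

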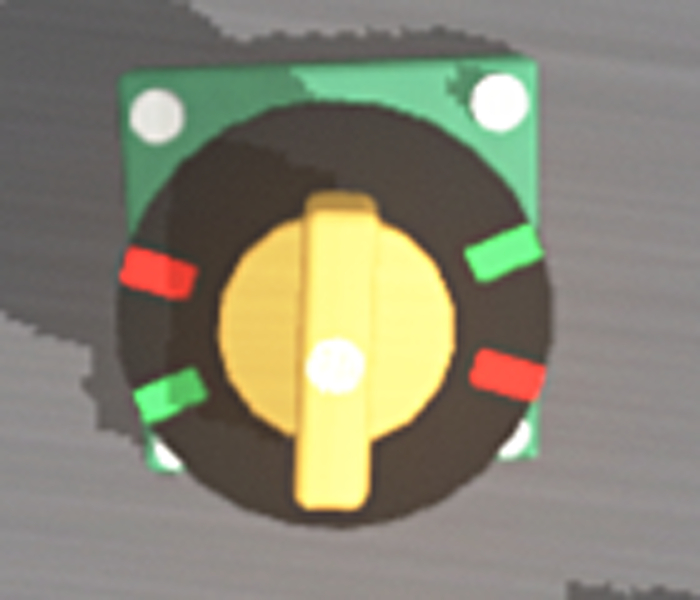

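```bash
python3 - <<'E'
from h import *
p=np.load('w1.npy'); c=cam('wrist',{'tool_pos':p[:3],'tool_rot':p[3:]})
f=lambda u,v:(u/5+250-.4,v/5+115-.4)
for nm,a,b,z in [('wing',(342,209),(332,505),.112),('green',(505,252),(170,395),.076),('red',(508,375),(159,274),.076)]:
    A=onplane(c,f(*a),z);B=onplane(c,f(*b),z); d=A-B; print(nm,((A+B)/2).round(4),np.degrees(np.arctan2(d[1],d[0])).round(2)%180,np.linalg.norm(d).round(4))
E
```

```text
wing [0.6407 0.2366 0.112 ] 4.9199999999999875 0.057
green [0.6418 0.2366 0.076 ] 120.35 0.0765
red [0.6419 0.2365 0.076 ] 80.25 0.0762
```

```bash
python3 -c "
from h import *
plan(.6415,.2365,.091,96.2)"
```

```text
t 2.58 pos [0.6424 0.2349 0.2404] yaw 96.72 F [ 1.1 -0.3 -0.2] T [ 0.12 -0.12  0.01] open 0.0915 q [ 0.24  0.64  0.99 -0.    1.51 -1.45]
units [ 0.3736  0.0046 -0.0014] twist 0.0086 rows 2.49
```

{"name": "move_arm", "arguments": {"increments": [[0.12,0.004,-0.001,0.009],[0.24,0.004,-0.001,0.009],[0.33,0.004,-0.001,0.009],[0.373,0.004,-0.001,0.009],[0.373,0.004,-0.001,0.009]]}}

```text
time: 3.2
tool_pos: [0.6419, 0.2364, 0.0913]
tool_rot: [-2.9, 1.57, -2.792]
contact_force: [0.5, 0.3, 0.5]
opening: 0.0918
```

{"name": "move_arm", "arguments": {"increments": [[0,0,0,0],[0,0,0,0],[0,0,0,0],[0,0,0,0],[0,0,0,0]], "gripper": 1, "squeeze": 10}}

```text
time: 3.82
tool_pos: [0.6423, 0.2372, 0.0916]
tool_rot: [-0.457, 1.571, -0.347]
contact_force: [-1.5, -0.8, 0.2]
opening: 0.046
```

```bash
python3 -c "
from h import *
plan(.6415,.2365,.091,30.35)"
```

```text
t 3.83 pos [0.6423 0.2372 0.0916] yaw 96.27 F [-1.5 -0.8  0.2] T [ 0.08 -0.16 -0.02] open 0.046 q [ 0.24  0.75  1.2  -0.    1.19 -1.44]
units [ 0.0014 -0.0016 -0.0021] twist 1.0986 rows 6.28
per row [ 0.0002 -0.0002 -0.0003] 0.1569 k 7
```

{"name": "move_arm", "arguments": {"increments": [[0,0,0,0],[0,0,0,0],[0,0,0,0],[0,0,0,0],[0,0,0,0]], "squeeze": 25}}

```text
time: 4.45
tool_pos: [0.6424, 0.2361, 0.0914]
tool_rot: [-1.769, 1.569, -1.66]
contact_force: [0.6, -5.2, 0.6]
opening: 0.0137
```

```bash
python3 -c "
from h import *
plan(.6415,.2365,.091,30.35)"
```

```text
t 4.45 pos [0.6424 0.2361 0.0914] yaw 96.24 F [ 0.6 -5.2  0.6] T [-0.72 -0.17 -0.12] open 0.0137 q [ 0.24  0.75  1.2  -0.    1.19 -1.44]
units [ 0.0011  0.0012 -0.0021] twist 1.0981 rows 6.28
per row [ 0.0002  0.0002 -0.0003] 0.1569 k 7
```

{"name": "move_arm", "arguments": {"increments": [[0,-0.002,0,0.13],[0,-0.002,0,0.26],[0,-0.002,0,0.39],[0,-0.002,0,0.52],[0,-0.002,0,0.65]]}}

```text
time: 5.08
tool_pos: [0.6424, 0.2357, 0.0915]
tool_rot: [-1.166, 1.57, -1.742]
contact_force: [-0.6, -4.6, 0.3]
opening: 0.0138
```

```bash
python3 -c "
from h import *
plan(.6415,.2365,.091,30.35)"
```

```text
t 5.08 pos [0.6424 0.2357 0.0915] yaw 57.01 F [-0.6 -4.6  0.3] T [-0.63 -0.08  0.15] open 0.0138 q [ 0.24  0.75  1.2  -0.    1.19 -0.75]
units [ 0.0011  0.0005 -0.0029] twist 0.4444 rows 2.54
```

{"name": "move_arm", "arguments": {"increments": [[0,0,0,0.13],[0,0,0,0.26],[0,0,0,0.38],[0,0,0,0.444],[0,0,0,0.444]]}}

```text
time: 5.7
tool_pos: [0.6421, 0.2356, 0.0914]
tool_rot: [-1.071, 1.569, -2.109]
contact_force: [-0.9, -5.0, -0.2]
opening: 0.0138
```

```bash
python3 -c "
from h import *
plan(.6415,.2365,.091,30.35)"
```

```text
t 5.7 pos [0.6421 0.2356 0.0914] yaw 30.57 F [-0.9 -5.  -0.2] T [-0.78 -0.01 -0.14] open 0.0138 q [ 0.24  0.75  1.2  -0.    1.19 -0.29]
units [ 0.001  -0.0002 -0.0028] twist 0.0037 rows 0.02
```

Let go, rise and check.

{"name": "move_arm", "arguments": {"increments": [[0,0,0,0.004],[0,0,0,0.004],[0,0,0,0.004],[0,0,0,0.004],[0,0,0,0.004]], "gripper": 0}}

```text
time: 6.32
tool_pos: [0.6424, 0.2365, 0.0915]
tool_rot: [1.564, 1.571, 0.523]
contact_force: [-0.1, 0.3, -1.0]
opening: 0.0592
```

{"name": "move_arm", "arguments": {"increments": [[-0.05,0,0,0],[-0.15,0,0,0],[-0.27,0,0,0],[-0.37,0,0,0],[-0.37,0,0,0]]}}

```text
time: 6.95
tool_pos: [0.6439, 0.2369, 0.2441]
tool_rot: [1.279, 1.563, 0.238]
contact_force: [0.2, 0.7, -0.7]
opening: 0.0919
```

```bash
python3 -c "
from h import *
plan(.436,-.1189,.25,60)
s=robot.observe(); im=robot.read_camera('wrist'); cv2.imwrite('pics/w2.png',im[:,:,::-1]); np.save('w2.npy',np.r_[s['tool_pos'],s['tool_rot']])
im=cv2.imread('pics/w2.png'); cv2.imwrite('pics/w2z.png',cv2.resize(im[115:235,250:390],None,fx=5,fy=5,interpolation=cv2.INTER_CUBIC))"
```

```text
t 6.95 pos [0.6439 0.2369 0.2441] yaw 30.39 F [ 0.2  0.7 -0.7] T [-0.03 -0.17  0.02] open 0.0919 q [ 0.24  0.64  0.98 -0.    1.51 -0.29]
units [-0.0207 -0.898   0.5044] twist -0.4935 rows 6.87
per row [-0.003  -0.1283  0.0721] -0.0705 k 7
```

View pics/w2z.png

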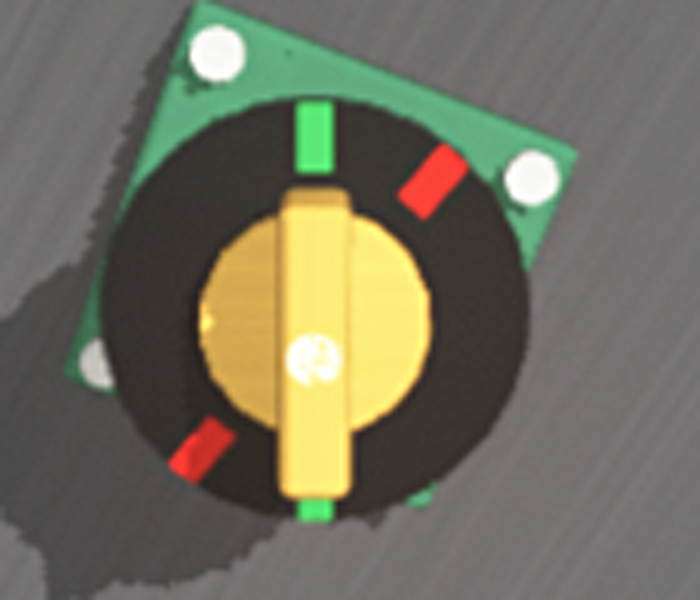

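The brass wings now lie in line with the green marks (both at crop x≈315). Next, the blue wrench.

{"name": "move_arm", "arguments": {"increments": [[0,-0.12,0.07,-0.1],[0,-0.24,0.14,-0.2],[-0.01,-0.37,0.21,-0.3],[-0.01,-0.5,0.28,-0.4],[-0.02,-0.64,0.36,-0.49]]}}

```text
time: 7.62
tool_pos: [0.4933, -0.0166, 0.2457]
tool_rot: [-2.745, 1.568, 3.014]
contact_force: [1.3, -0.3, 0.1]
opening: 0.0921
```

```bash
python3 -c "
from h import *
plan(.436,-.1189,.25,60)"
```

```text
t 7.62 pos [ 0.4933 -0.0166  0.2457] yaw 60.0 F [ 1.3 -0.3  0.1] T [ 0.01 -0.24  0.08] open 0.0921 q [-0.19  0.27  1.57 -0.    1.3  -1.24]
units [-0.0104 -0.2932  0.0038] twist 0.0 rows 1.96
```

{"name": "move_arm", "arguments": {"increments": [[-0.005,-0.14,0.002,0],[-0.005,-0.28,0.003,0],[-0.005,-0.28,0.003,0],[-0.005,-0.28,0.003,0]]}}

```text
time: 8.12
tool_pos: [0.4397, -0.1126, 0.2485]
tool_rot: [3.009, 1.569, 2.481]
contact_force: [0.1, 0.0, -1.5]
opening: 0.0915
```

```bash
python3 -c "
from h import *
plan(.436,-.1189,.25,60)
s=robot.observe(); im=robot.read_camera('wrist'); cv2.imwrite('pics/w3.png',im[:,:,::-1]); np.save('w3.npy',np.r_[s['tool_pos'],s['tool_rot']])
im=cv2.imread('pics/w3.png');c=cam('wrist',s)
hsv=cv2.cvtColor(im,cv2.COLOR_BGR2HSV); m=cv2.inRange(hsv,(105,130,50),(125,255,255))>0
m[300:]=0
for b in blob(m)[:2]:
  r=rect(b[2]); P=np.array([onplane(c,p,.114) for p in cv2.boxPoints(r)]);print(b[0],r,onplane(c,r[0],.114))
  e=[P[1]-P[0],P[2]-P[1]]; L=[np.linalg.norm(v) for v in e]; v=e[int(np.argmax(L))]; print(L,np.degrees(np.arctan2(v[1],v[0]))%180)
"
```

```text
t 8.12 pos [ 0.4397 -0.1126  0.2485] yaw 59.73 F [ 0.1  0.  -1.5] T [ 0.08 -0.15 -0.01] open 0.0915 q [-0.42  0.19  1.67  0.    1.28 -1.46]
units [-0.0037 -0.0184 -0.0001] twist -0.0045 rows 0.12
[296, 127, 18, 110, 467] ((304.5, 181.5), (109.0, 17.0), 90.0) [ 0.42987282 -0.11891288  0.114     ]
[np.float64(0.015464824854963068), np.float64(0.10673894995449854)] 149.57564718901108
[312, 157, 1, 26, 26] ((312.0, 169.5), (25.0, 0.0), -90.0) [ 0.42347821 -0.1068567   0.114     ]
[np.float64(0.0), np.float64(0.023923989193164717)] 149.52677557694858
```

View pics/w3.png

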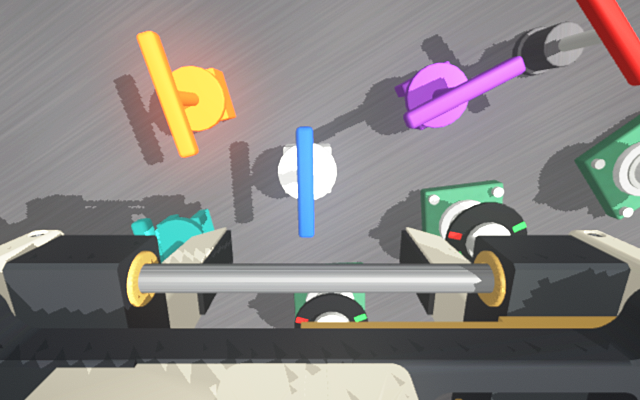

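```bash
python3 -c "
from h import *
p=np.load('w3.npy'); cw=cam('wrist',{'tool_pos':p[:3],'tool_rot':p[3:]}); cs=cam('scene'); ct=cam('top')
res={}
for n,f,box in [('top','pics/top0.png',(340,180,410,260)),('scene','pics/scene0.png',(255,180,300,230)),('wrist','pics/w3.png',(280,110,330,250))]:
  im=cv2.imread(f); hsv=cv2.cvtColor(im,cv2.COLOR_BGR2HSV); m=cv2.inRange(hsv,(104,110,40),(126,255,255))>0
  k=np.zeros_like(m);x0,y0,x1,y1=box;k[y0:y1,x0:x1]=1
  b=blob(m&k)[0]; r=rect(b[2]); print(n,b[0],b[1],r); res[n]=b[1]
C=dict(top=ct,scene=cs,wrist=cw)
for pair in (['top','scene'],['top','wrist'],['scene','wrist'],['top','scene','wrist']):
  print(pair,tri([C[x] for x in pair],[res[x] for x in pair]).round(4))
for n in C: print(n,onplane(C[n],res[n],.110).round(4))
"
```

```text
top [360, 201, 32, 50, 413] [375.7, 225.5] ((375.58966064453125, 225.55010986328125), (7.882166862487793, 54.19952392578125), 29.19748306274414)
scene [273, 190, 9, 36, 198] [277.1, 206.2] ((277.3077087402344, 207.4615478515625), (35.473934173583984, 6.2017364501953125), 82.87498474121094)
wrist [296, 126, 18, 112, 855] [302.6, 186.0] ((304.4999694824219, 181.5), (110.99998474121094, 16.999996185302734), 90.0)
['top', 'scene'] [ 0.4353 -0.1202  0.1154]
['top', 'wrist'] [ 0.4352 -0.122   0.1055]
['scene', 'wrist'] [ 0.4332 -0.1218  0.1145]
['top', 'scene', 'wrist'] [ 0.4342 -0.121   0.1146]
top [ 0.4361 -0.1196  0.11  ]
scene [ 0.4305 -0.1189  0.11  ]
wrist [ 0.4335 -0.1234  0.11  ]
```

```bash
python3 -c "
from h import *
plan(.432,-.119,.19,59.6)"
```

```text
t 8.18 pos [ 0.4401 -0.1121  0.2487] yaw 59.81 F [-0.2  0.2 -0. ] T [ 0.06 -0.18  0.  ] open 0.0918 q [-0.42  0.19  1.67  0.    1.28 -1.46]
units [ 0.1466 -0.025  -0.0086] twist 0.0035 rows 0.99
```

{"name": "move_arm", "arguments": {"increments": [[0.07,-0.025,-0.0085,0.003],[0.146,-0.025,-0.0085,0.003],[0.146,-0.025,-0.0085,0.003],[0.146,-0.025,-0.0085,0.003]]}}

```text
time: 8.68
tool_pos: [0.433, -0.1192, 0.1917]
tool_rot: [0.12, 1.57, -0.409]
contact_force: [-0.7, 0.3, 0.0]
opening: 0.0918
```

```bash
python3 -c "
from h import *
plan(.432,-.119,.19,59.6)
s=robot.observe(); im=robot.read_camera('wrist'); cv2.imwrite('pics/w4.png',im[:,:,::-1]); np.save('w4.npy',np.r_[s['tool_pos'],s['tool_rot']])
"
```

```text
t 8.68 pos [ 0.433  -0.1192  0.1917] yaw 59.69 F [-0.7  0.3  0. ] T [ 0.03 -0.13  0.05] open 0.0918 q [-0.44  0.24  1.78  0.    1.13 -1.48]
units [ 0.0043 -0.0007 -0.0024] twist 0.0016 rows 0.03
```

View pics/w4.png

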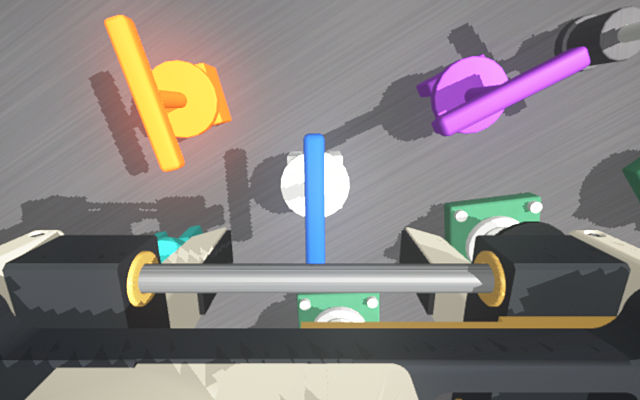

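```bash
python3 -c "
from h import *
p=np.load('w4.npy'); c=cam('wrist',{'tool_pos':p[:3],'tool_rot':p[3:]})
R=Ro.from_euler('xyz',p[3:]).as_matrix()
im=cv2.imread('pics/w4.png')
print(im[126:150:2,315].tolist())
for z in (.098,.114):
  A=onplane(c,(314.6,135.5),z); print(A, A+R[:,2]*.055)
for z in (.038,.045,.05): print(z,onplane(c,(315,184.5),z))
cv2.imwrite('pics/w4z.png',cv2.resize(im[110:260,250:390],None,fx=4,fy=4,interpolation=cv2.INTER_CUBIC))
"
```

```text
[[159, 155, 156], [160, 155, 157], [156, 152, 155], [155, 156, 160], [221, 123, 74], [252, 161, 82], [253, 174, 89], [254, 185, 96], [254, 186, 97], [254, 185, 96], [254, 186, 98], [254, 186, 97]]
[ 0.38802057 -0.09370887  0.098     ] [ 0.4355048  -0.12146215  0.09805095]
[ 0.38687008 -0.09296922  0.114     ] [ 0.43435432 -0.12072251  0.11405095]
0.038 [ 0.43497048 -0.12100716  0.038     ]
0.045 [ 0.43350959 -0.12013277  0.045     ]
0.05 [ 0.43246609 -0.1195082   0.05      ]
```

View pics/w4z.png

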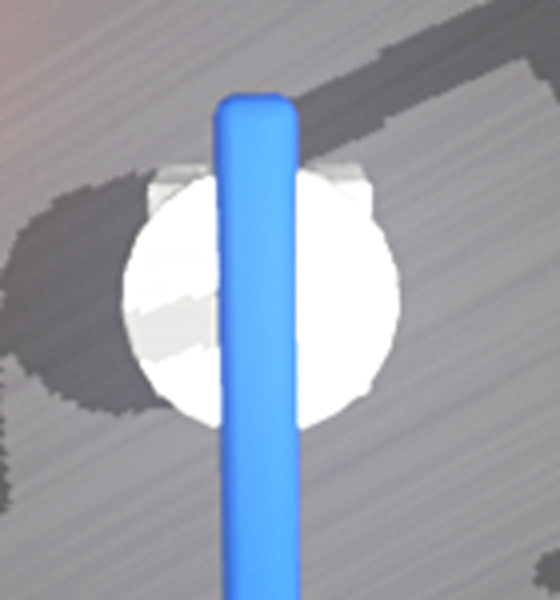

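```bash
python3 -c "
from h import *
plan(.434,-.1203,.084,59.6)"
```

```text
t 8.72 pos [ 0.4331 -0.1195  0.192 ] yaw 59.68 F [ 0.2 -0.6 -0.1] T [ 0.06 -0.15  0.04] open 0.092 q [-0.44  0.24  1.78 -0.    1.13 -1.48]
units [ 0.2701 -0.0006  0.0024] twist 0.0013 rows 1.8
```

{"name": "move_arm", "arguments": {"increments": [[0.09,0,0.0025,0],[0.19,0,0.0025,0],[0.268,0,0.0025,0],[0.268,0,0.0025,0],[0.268,0,0.0025,0]], "gripper": 0.5}}

```text
time: 9.35
tool_pos: [0.4342, -0.1207, 0.0853]
tool_rot: [0.058, 1.568, -0.472]
contact_force: [0.6, 0.4, 0.1]
opening: 0.048
```

{"name": "move_arm", "arguments": {"increments": [[0,0,0,0],[0,0,0,0],[0,0,0,0],[0,0,0,0],[0,0,0,0]], "gripper": 1, "squeeze": 45}}

```text
time: 9.98
tool_pos: [0.433, -0.1204, 0.084]
tool_rot: [-0.661, 1.57, -1.191]
contact_force: [-1.4, -0.8, 4.7]
opening: 0.0155
```

```bash
python3 -c "
from h import *
plan(.434,-.1203,.084,59.6)"
```

```text
t 9.97 pos [ 0.433  -0.1204  0.084 ] yaw 59.6 F [-1.4 -0.8  4.7] T [-0.05  0.03  0.  ] open 0.0155 q [-0.44  0.39  1.92 -0.    0.84 -1.48]
units [0.     0.0016 0.0021] twist 0.0001 rows 0.02
```

{"name": "move_arm", "arguments": {"increments": [[-0.05,0,0,0],[-0.15,0,0,0],[-0.27,0,0,0],[-0.38,0,0,0],[-0.43,0,0,0]]}}

```text
time: 10.6
tool_pos: [0.4333, -0.1203, 0.2575]
tool_rot: [0.146, 1.569, -0.384]
contact_force: [-0.0, 0.0, -5.2]
opening: 0.0158
```

```bash
python3 -c "
from h import *
plan(.642,.2365,.255,30.35)
s=robot.observe(); im=robot.read_camera('wrist'); cv2.imwrite('pics/w5.png',im[:,:,::-1]); np.save('w5.npy',np.r_[s['tool_pos'],s['tool_rot']])
"
```

```text
t 10.6 pos [ 0.4333 -0.1203  0.2575] yaw 59.61 F [-0.   0.  -5.2] T [ 0.   -0.16 -0.07] open 0.0158 q [-0.44  0.18  1.66  0.    1.3  -1.48]
units [ 0.0065  1.0334 -0.0011] twist 0.4877 rows 6.89
per row [ 0.0009  0.1476 -0.0002] 0.0697 k 7
```

View pics/w5.png

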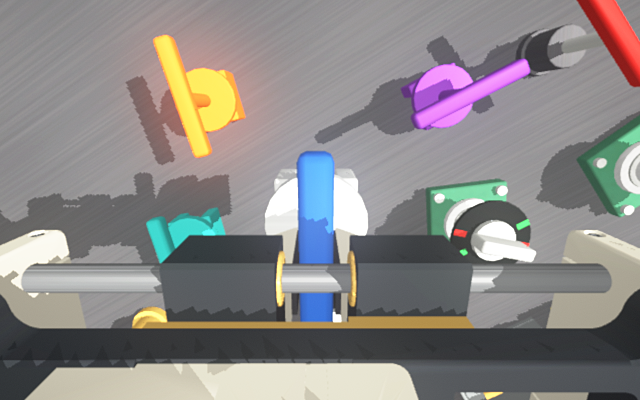

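```bash
python3 -c "
from h import *
p=robot.camera_params('wrist'); T=p['tool_from_camera']
def ray(u,v,x):
  d=T[:3,:3]@np.array([(u-p['cx'])/p['fx'],(v-p['cy'])/p['fy'],1]); o=T[:3,3]; return o+d*(x-o[0])/d[0]
im=cv2.imread('pics/w5.png'); print([int(v) for v in im[146:160,315,2]],[int(v) for v in im[146:160,315,0]])
for x in (-.030,-.022,-.014): print(x,ray(315.5,152,x).round(4))
cv2.imwrite('pics/w5z.png',cv2.resize(im[140:240,250:390],None,fx=5,fy=5,interpolation=cv2.INTER_CUBIC))
"
```

```text
[157, 158, 163, 167, 146, 92, 66, 70, 75, 79, 84, 89, 90, 90] [164, 164, 165, 168, 167, 182, 200, 213, 231, 242, 250, 253, 253, 253]
-0.03 [-0.03    0.0002 -0.0556]
-0.022 [-0.022   0.0002 -0.0545]
-0.014 [-0.014   0.0002 -0.0534]
```

View pics/w5z.png

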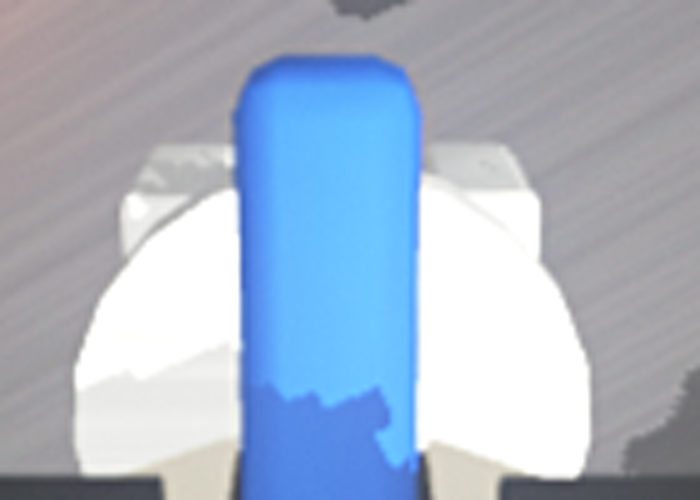

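The wrench hangs level and centred in the jaws: its near end is at row 152, which puts the handle centre within 1 mm of the TCP. Carry it to the nut.

{"name": "move_arm", "arguments": {"increments": [[0,0.06,0,0.04],[0,0.17,0,0.1],[0,0.29,0,0.16],[0,0.41,0,0.22],[0,0.53,0,0.28]]}}

```text
time: 11.28
tool_pos: [0.5402, 0.0641, 0.2538]
tool_rot: [-2.302, 1.568, -3.127]
contact_force: [0.4, -0.1, -5.1]
opening: 0.0159
```

```bash
python3 -c "
from h import *
plan(.642,.2365,.255,30.35)"
```

```text
t 11.28 pos [0.5402 0.0641 0.2538] yaw 42.69 F [ 0.4 -0.1 -5.1] T [-0.04 -0.21 -0.03] open 0.0159 q [-0.02  0.36  1.42 -0.    1.36 -0.77]
units [-0.0038  0.4794 -0.1443] twist 0.2056 rows 3.34
```

{"name": "move_arm", "arguments": {"increments": [[0,0.12,-0.036,0.06],[0,0.24,-0.072,0.11],[0,0.36,-0.108,0.17],[-0.003,0.45,-0.135,0.205],[-0.003,0.475,-0.143,0.205]]}}

```text
time: 11.9
tool_pos: [0.6406, 0.2358, 0.2536]
tool_rot: [-1.972, 1.567, -3.009]
contact_force: [-0.8, -0.7, -4.3]
opening: 0.0158
```

{"name": "move_arm", "arguments": {"increments": [[0,0,0,0],[0,0,0,0]]}}

```text
time: 12.15
tool_pos: [0.6403, 0.2324, 0.2564]
tool_rot: [-1.548, 1.569, -2.587]
contact_force: [0.4, 0.6, -5.0]
opening: 0.0157
```

```bash
python3 -c "
from h import *
plan(.642,.2365,.255,30.35)
for n in ('wrist','scene'):
  im=robot.read_camera(n)[:,:,::-1]; cv2.imwrite('pics/%s6.png'%n,im)
cv2.imwrite('pics/scene6z.png',cv2.resize(im[60:260,330:530],None,fx=3,fy=3,interpolation=cv2.INTER_CUBIC))
"
```

```text
t 12.15 pos [0.6403 0.2324 0.2564] yaw 30.46 F [ 0.4  0.6 -5. ] T [ 0.04 -0.12 -0.02] open 0.0157 q [ 0.24  0.63  0.97 -0.    1.55 -0.3 ]
units [ 0.0034  0.0088 -0.0066] twist 0.0019 rows 0.08
```

View pics/wrist6.png

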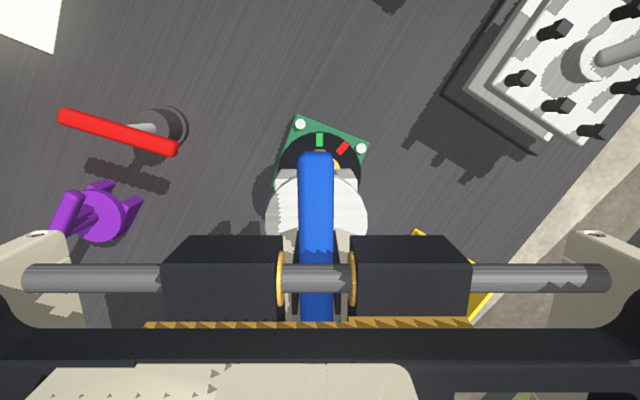

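View pics/scene6z.png

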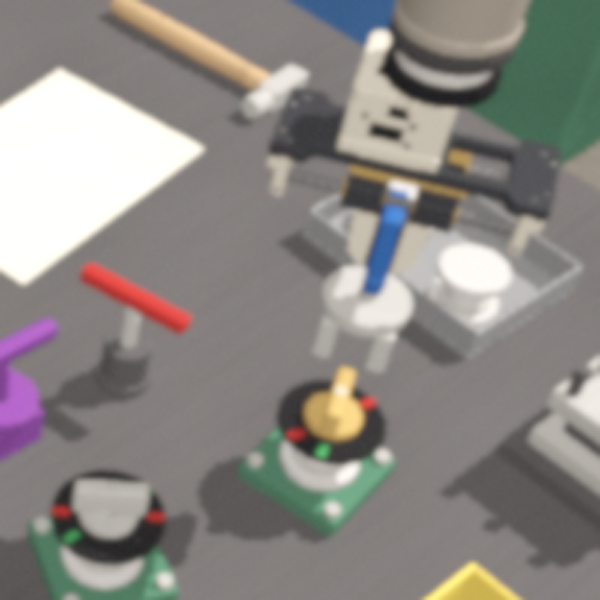

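{"name": "move_arm", "arguments": {"increments": [[0.03,0.009,-0.0065,0.002],[0.08,0.009,-0.0065,0.002],[0.12,0.009,-0.0065,0.002],[0.12,0.009,-0.0065,0.002]]}}

```text
time: 12.75
tool_pos: [0.6416, 0.2374, 0.2068]
tool_rot: [-1.833, 1.567, -2.874]
contact_force: [0.3, 0.2, -4.6]
opening: 0.0158
```

```bash
python3 -c "
from h import *
plan(.642,.2365,.169,30.35)
for n in ('wrist','scene'):
  im=robot.read_camera(n)[:,:,::-1]; cv2.imwrite('pics/%s7.png'%n,im)
cv2.imwrite('pics/scene7z.png',cv2.resize(im[130:250,390:510],None,fx=5,fy=5,interpolation=cv2.INTER_CUBIC))
"
```

```text
t 12.75 pos [0.6416 0.2374 0.2068] yaw 30.38 F [ 0.3  0.2 -4.6] T [ 0.01 -0.17 -0.06] open 0.0158 q [ 0.24  0.66  1.04 -0.    1.44 -0.29]
units [ 0.0945 -0.      0.0026] twist 0.0004 rows 0.63
```

View pics/scene7z.png

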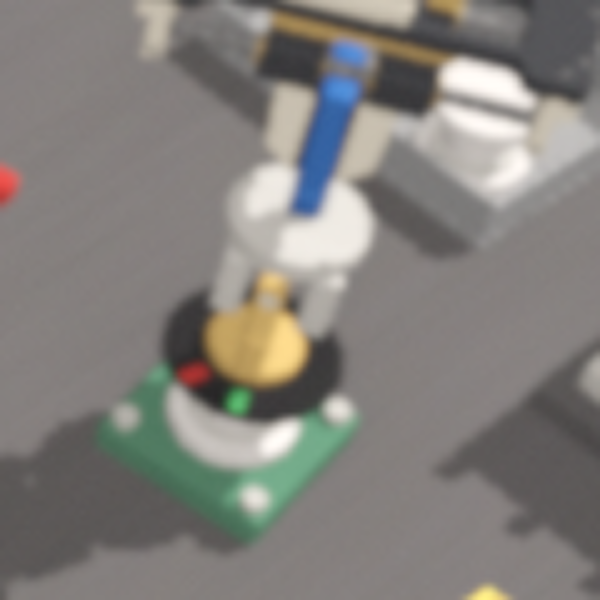

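The cheeks straddle the wing evenly, so lower.

{"name": "move_arm", "arguments": {"increments": [[0.025,0,0.002,0],[0.05,0,0.002,0],[0.075,0,0.002,0],[0.088,0,0.002,0],[0.091,0,0.002,0]]}}

```text
time: 13.48
tool_pos: [0.6428, 0.237, 0.172]
tool_rot: [-1.724, 1.57, -2.764]
contact_force: [-0.2, -0.1, -4.6]
opening: 0.0152
```

```bash
python3 -c "
from h import *
plan(.642,.2365,.168,30.35)"
```

```text
t 13.47 pos [0.6428 0.237  0.172 ] yaw 30.39 F [-0.2 -0.1 -4.6] T [ 0.07 -0.14  0.03] open 0.0152 q [ 0.24  0.68  1.1  -0.    1.36 -0.29]
units [ 0.0099 -0.0023  0.0001] twist 0.0006 rows 0.07
```

{"name": "move_arm", "arguments": {"increments": [[0.004,-0.001,0,0],[0.008,-0.001,0,0],[0.008,-0.001,0,0]]}}

```text
time: 13.85
tool_pos: [0.6426, 0.2368, 0.1694]
tool_rot: [0.258, 1.571, -0.782]
contact_force: [0.1, 0.4, -4.8]
opening: 0.0158
```

```bash
python3 -c "
from h import *
plan(.642,.2365,.168,-11.8)"
```

```text
t 13.85 pos [0.6426 0.2368 0.1694] yaw 30.38 F [ 0.1  0.4 -4.8] T [ 0.01 -0.1   0.03] open 0.0158 q [ 0.24  0.68  1.1  -0.    1.35 -0.29]
units [ 0.0035 -0.0017 -0.    ] twist 0.7031 rows 4.02
```

{"name": "move_arm", "arguments": {"increments": [[0.003,-0.001,0,0],[0.005,-0.001,0,0],[0.005,-0.001,0,0]]}}

```text
time: 14.22
tool_pos: [0.6424, 0.2367, 0.1681]
tool_rot: [1.154, 1.57, 0.113]
contact_force: [-1.1, -0.5, -0.2]
opening: 0.0158
```

```bash
python3 -c "
from h import *
plan(.642,.2365,.168,-11.8)"
```

```text
t 14.22 pos [0.6424 0.2367 0.1681] yaw 30.39 F [-1.1 -0.5 -0.2] T [-0.11  0.12  0.03] open 0.0158 q [ 0.24  0.68  1.11 -0.    1.35 -0.29]
units [ 0.0002 -0.001  -0.0001] twist 0.7031 rows 4.02
```

Seated: the weight is off the tool. Turn clockwise through the play and on towards the stop.

{"name": "move_arm", "arguments": {"increments": [[0,0,0,0.1],[0,0,0,0.22],[0,0,0,0.34],[0,0,0,0.46],[0,0,0,0.58]]}}

```text
time: 14.85
tool_pos: [0.6423, 0.2365, 0.1681]
tool_rot: [1.198, 1.57, -0.454]
contact_force: [-1.7, -1.0, 1.1]
opening: 0.0157
```

```bash
python3 -c "
from h import *
plan(.642,.2365,.168,-26.9)"
```

```text
t 14.85 pos [0.6423 0.2365 0.1681] yaw -4.64 F [-1.7 -1.   1.1] T [-0.25  0.25  0.16] open 0.0157 q [ 0.24  0.68  1.11 -0.    1.35  0.32]
units [ 0.0002 -0.0007 -0.    ] twist 0.371 rows 2.12
```

{"name": "move_arm", "arguments": {"increments": [[0,0,0,0.06],[0,0,0,0.12],[0,0,0,0.18],[0,0,0,0.18]]}}

```text
time: 15.35
tool_pos: [0.6423, 0.2365, 0.1681]
tool_rot: [1.619, 1.57, -0.217]
contact_force: [-2.6, -1.7, 1.8]
opening: 0.0153
```

```bash
python3 -c "
from h import *
plan(.642,.2365,.168,-26.9)"
```

```text
t 15.35 pos [0.6423 0.2365 0.1681] yaw -15.18 F [-2.6 -1.7  1.8] T [-0.29  0.23 -0.03] open 0.0153 q [ 0.24  0.68  1.11 -0.    1.35  0.51]
units [ 0.0002 -0.0008  0.0003] twist 0.1953 rows 1.12
```

{"name": "move_arm", "arguments": {"increments": [[0,0,0,0.05],[0,0,0,0.1],[0,0,0,0.14],[0,0,0,0.14]]}}

```text
time: 15.85
tool_pos: [0.6424, 0.2365, 0.1681]
tool_rot: [1.862, 1.57, -0.119]
contact_force: [-2.2, -1.3, 3.4]
opening: 0.0154
```

```bash
python3 -c "
from h import *
plan(.642,.2365,.168,-26.9)"
```

```text
t 15.85 pos [0.6424 0.2365 0.1681] yaw -23.53 F [-2.2 -1.3  3.4] T [-0.36  0.36 -0.02] open 0.0154 q [ 0.24  0.68  1.11 -0.    1.35  0.65]
units [ 0.0001 -0.0009  0.0005] twist 0.0562 rows 0.32
```

{"name": "move_arm", "arguments": {"increments": [[0,0,0,0.03],[0,0,0,0.05],[0,0,0,0.05]]}}

```text
time: 16.23
tool_pos: [0.6425, 0.2367, 0.168]
tool_rot: [1.953, 1.57, -0.081]
contact_force: [-2.7, -1.4, 5.1]
opening: 0.0156
```

```bash
python3 -c "
from h import *
plan(.642,.2365,.168,-26.9)
for n in ('wrist','scene','top'):
  im=robot.read_camera(n)[:,:,::-1]; cv2.imwrite('pics/%s8.png'%n,im)
  if n=='scene': cv2.imwrite('pics/scene8z.png',cv2.resize(im[130:250,390:510],None,fx=5,fy=5,interpolation=cv2.INTER_CUBIC))
"
```

```text
t 16.23 pos [0.6425 0.2367 0.168 ] yaw -26.59 F [-2.7 -1.4  5.1] T [-0.37  0.36  0.63] open 0.0156 q [ 0.24  0.68  1.11 -0.    1.35  0.71]
units [ 0.0001 -0.0009  0.001 ] twist 0.0052 rows 0.03
```

View pics/scene8z.png

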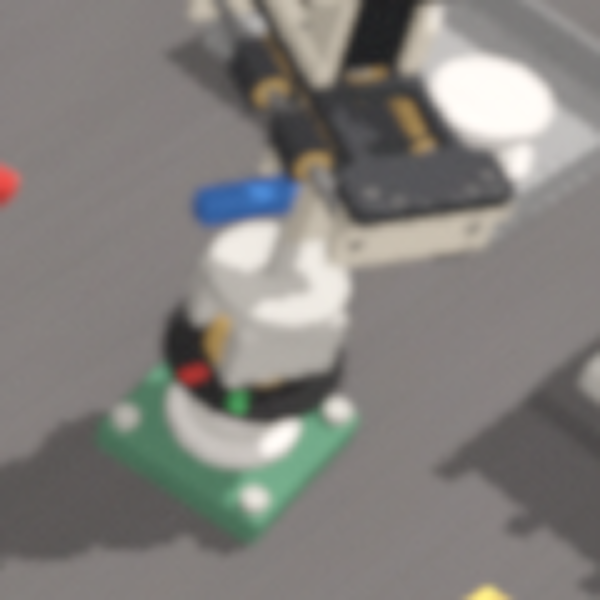

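View pics/wrist8.png

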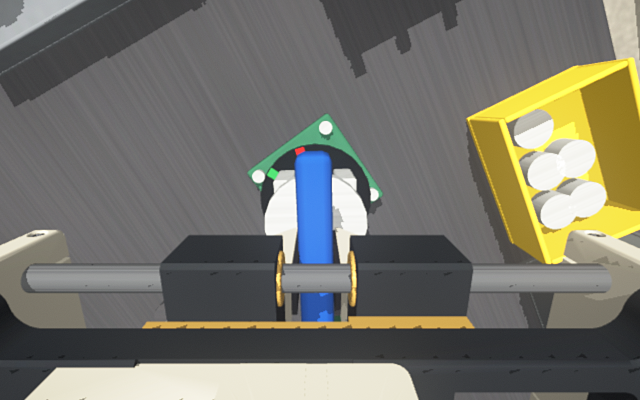

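Torque has jumped to 0.63 N m, so the stop is probably reached. Nudge further to confirm.

{"name": "move_arm", "arguments": {"increments": [[0,0,0,0.02],[0,0,0,0.035],[0,0,0,0.035]]}}

```text
time: 16.75
tool_pos: [0.6425, 0.2367, 0.168]
tool_rot: [1.862, 1.569, -0.209]
contact_force: [-2.7, -2.2, 6.2]
opening: 0.0156
```

```bash
python3 -c "
from h import *
plan(.642,.2365,.168,-26.9)"
```

```text
t 16.75 pos [0.6425 0.2367 0.168 ] yaw -28.63 F [-2.7 -2.2  6.2] T [-0.38  0.33  1.03] open 0.0156 q [ 0.24  0.68  1.11 -0.    1.35  0.74]
units [ 0.0001 -0.0009  0.0011] twist -0.0289 rows 0.16
```

{"name": "move_arm", "arguments": {"increments": [[0,0,0,-0.03],[0,0,0,-0.06],[0,0,0,-0.075],[0,0,0,-0.075]]}}

```text
time: 17.25
tool_pos: [0.6425, 0.2367, 0.1681]
tool_rot: [2.186, 1.57, 0.192]
contact_force: [-1.7, -2.1, 5.5]
opening: 0.0157
```

```bash
python3 -c "
from h import *
plan(.642,.2365,.168,-26.9)"
```

```text
t 17.25 pos [0.6425 0.2367 0.1681] yaw -24.24 F [-1.7 -2.1  5.5] T [-0.34  0.33 -0.02] open 0.0157 q [ 0.24  0.68  1.11 -0.    1.35  0.66]
units [ 0.0001 -0.0011  0.001 ] twist 0.0444 rows 0.25
```

Torque is relieved. Open the gripper and rise.

{"name": "move_arm", "arguments": {"increments": [[0,0,0,0],[0,0,0,0],[0,0,0,0],[0,0,0,0],[0,0,0,0]], "gripper": 0}}

```text
time: 17.88
tool_pos: [0.6423, 0.2366, 0.1673]
tool_rot: [0.091, 1.571, -1.902]
contact_force: [-0.3, -1.0, -0.2]
opening: 0.0605
```

{"name": "move_arm", "arguments": {"increments": [[0,0,0,0],[0,0,0,0],[-0.03,0,0,0],[-0.1,0,0,0],[-0.2,0,0,0]]}}

```text
time: 18.5
tool_pos: [0.6419, 0.2365, 0.2481]
tool_rot: [-0.848, 1.569, -2.842]
contact_force: [1.3, -0.1, 0.1]
opening: 0.0918
```

```bash
python3 -c "
from h import *
plan(.45,.05,.32,-24)
for n in ('wrist','scene','top'):
  im=robot.read_camera(n)[:,:,::-1]; cv2.imwrite('pics/%s9.png'%n,im)
  if n=='scene': cv2.imwrite('pics/scene9z.png',cv2.resize(im[100:250,370:520],None,fx=4,fy=4,interpolation=cv2.INTER_CUBIC))
"
```

```text
t 18.5 pos [0.6419 0.2365 0.2481] yaw -24.22 F [ 1.3 -0.1  0.1] T [-0.02 -0.07 -0.01] open 0.0918 q [ 0.24  0.64  0.97 -0.    1.53  0.66]
units [-0.1789 -0.2464  0.6221] twist -0.0036 rows 4.62
```

View pics/scene9z.png

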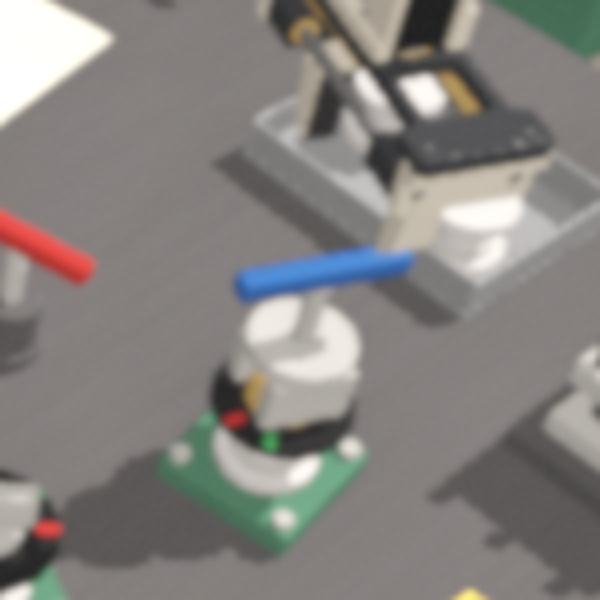

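View pics/wrist9.png

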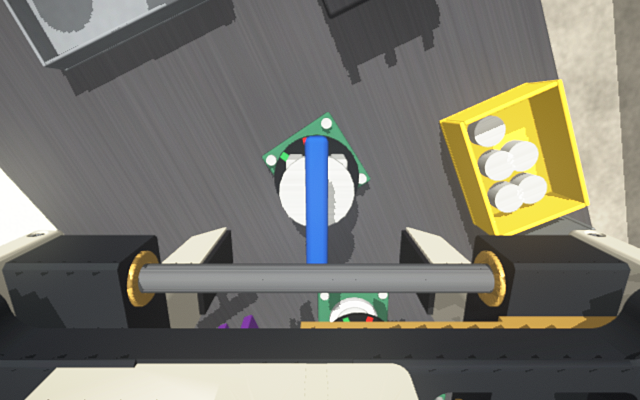

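The wrench stands upright with the fingers clear of it. The wing end shows in the slot at scene-crop (256,390), next to the red mark at (235,418). Check where that end should project if the nut is on the stop.

```bash
python3 -c "
from h import *
c=cam('scene'); im=cv2.imread('pics/scene9.png')
r=np.radians
z=8; x0,y0=400,175
o=cv2.resize(im[y0:y0+60,x0:x0+70],None,fx=z,fy=z,interpolation=cv2.INTER_CUBIC)
# shift: compare mark position measured vs projected
for yaw,col in ((-99.75,(0,0,255)),(-92,(255,0,255)),(-59.65,(0,255,0))):
  for s in (1,-1):
    for rad,h in ((.038,.076),(.029,.084),(.029,.112)):
      X=[.642+s*rad*np.cos(r(yaw)),.2365+s*rad*np.sin(r(yaw)),h]; p=proj(c,X); print(yaw,s,rad,h,p.round(1))
      cv2.circle(o,tuple(int(v) for v in ((p-[x0,y0])*z+z/2)),4,col,1)
cv2.imwrite('pics/chk.png',o)
"
```

```text
-99.75 1 0.038 0.076 [428.5 205.2]
-99.75 1 0.029 0.084 [432.  201.9]
-99.75 1 0.029 0.112 [434.2 194.5]
-99.75 -1 0.038 0.076 [452.2 194.7]
-99.75 -1 0.029 0.084 [450.1 193.8]
-99.75 -1 0.029 0.112 [452.7 186.4]
-92 1 0.038 0.076 [429.8 206.6]
-92 1 0.029 0.084 [433.  202.9]
-92 1 0.029 0.112 [435.3 195.5]
-92 -1 0.038 0.076 [450.8 193.4]
-92 -1 0.029 0.084 [449.1 192.9]
-92 -1 0.029 0.112 [451.6 185.4]
-59.65 1 0.038 0.076 [437.3 210.6]
-59.65 1 0.029 0.084 [438.8 206. ]
-59.65 1 0.029 0.112 [441.2 198.6]
-59.65 -1 0.038 0.076 [443.4 189.6]
-59.65 -1 0.029 0.084 [443.4 189.9]
-59.65 -1 0.029 0.112 [445.8 182.5]
```

View pics/chk.png

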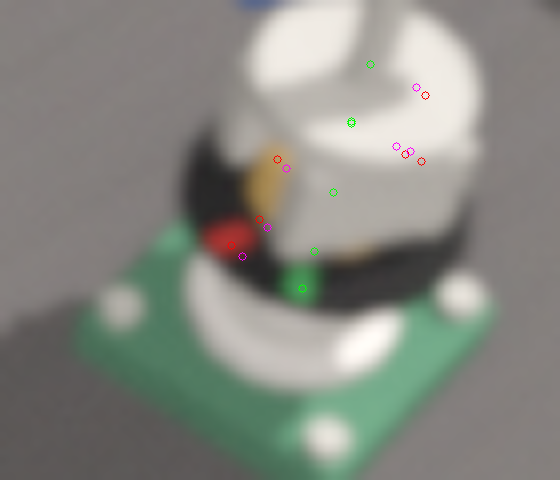

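View pics/top9.png

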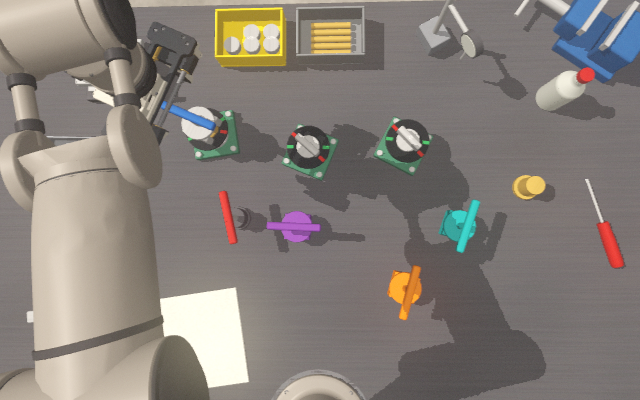

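The projected red-mark wing end falls on the visible brass. The red wrench and the look-alikes haven't moved. Rise further and recheck.

{"name": "move_arm", "arguments": {"increments": [[-0.1,0,0,0],[-0.15,-0.08,0.1,0],[-0.17,-0.16,0.22,0],[-0.17,-0.2,0.34,0],[-0.17,-0.2,0.4,0]]}}

```text
time: 19.27
tool_pos: [0.5014, 0.1224, 0.3156]
tool_rot: [-0.585, 1.57, -2.579]
contact_force: [0.4, 0.5, 0.1]
opening: 0.092
```

{"name": "move_arm", "arguments": {"increments": [[0,0,0,0],[0,0,0,0],[0,0,0,0],[0,0,0,0]]}}

```text
time: 19.77
tool_pos: [0.5039, 0.1241, 0.3149]
tool_rot: [-1.031, 1.57, -3.023]
contact_force: [0.2, 0.3, 0.3]
opening: 0.0917
```

```bash
python3 -c "
from h import *
plan(.45,.05,.32,-24)
a=[robot.read_camera(n)[:,:,::-1] for n in ('scene','top')]
o=np.hstack([cv2.resize(a[0][100:260,360:520],(400,400),interpolation=cv2.INTER_CUBIC),cv2.resize(a[1][70:230,130:290],(400,400),interpolation=cv2.INTER_CUBIC)]); cv2.imwrite('pics/fin.png',o)
"
```

```text
t 19.77 pos [0.5039 0.1241 0.3149] yaw -24.16 F [0.2 0.3 0.3] T [-0.02 -0.09 -0.06] open 0.0917 q [ 0.09  0.28  1.37 -0.    1.49  0.52]
units [-0.0126 -0.0471  0.2242] twist -0.0027 rows 1.53
```

View pics/fin.png

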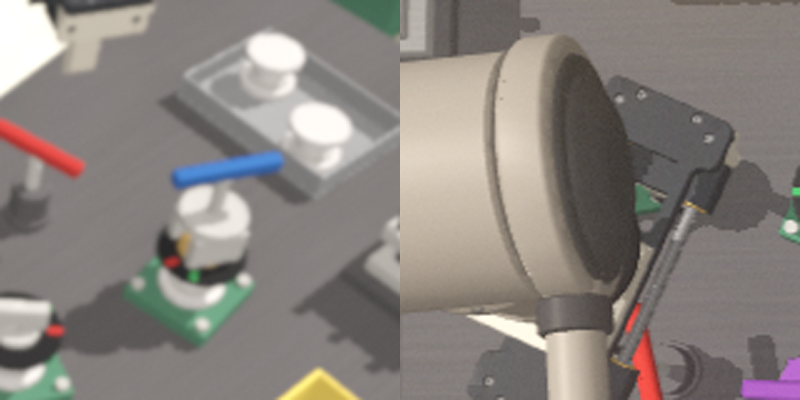

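The wrench stands upright and seated on the nut, the arm is clear, and the red wrench is still in place.

```bash
python3 -c "
from cell import robot
print(robot.hand_in())"
```

```text
the job is handed in; nothing more can be done
None
```

The job is done and handed in at about 20 s of the 54 s allowed. I turned the brass nut clockwise with the fingers to the green marks and let go. Then I fetched the blue wrench, lowered it over the wings and tightened the nut onto its stop with the wrench alone.

- **Green marks:** a wrist picture after letting go showed the wings in line with the green marks.
- **Seating:** the wrench's weight came off the tool at the expected height, so it was fully down before I turned it.
- **Stop:** turning torque rose to about 1.0 N m, against about 0.12 N m of normal drag, at the angle expected for the stop. I eased it to zero before opening the fingers.
- **Final state:** the scene picture showed the wing end at its predicted place by the red mark. The wrench was upright with the arm clear, and the red wrench had not moved.

The wrench hides most of the nut in the final view, so I confirmed the red-mark position from one visible wing end plus the torque rise. The arm blocked the last top view of the nut. The first camera estimates of the wrench position disagreed by about 6 mm, which a closer wrist picture settled before I gripped it.

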